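# Line up amber tumblers by shade on the inspection light panel

### The job

Shade check at the end of the line: take the four amber tumblers off the green belt and stand them upright on the white light panel, one in each ring, in order of shade, so that the palest is next to the cream limit sample and the row runs to the darkest next to the black limit sample. Set each one down gently, without dropping it or knocking any over, and leave the two limit samples standing where they are.

Things in the scene. Friction and masses are not known exactly. Their poses are not given: they have to be found in the camera images.
- glass_honey: Open straight-walled round glass tumbler, 60 mm outside diameter, 76 mm high, wall 3.5 mm, 120 to 200 g; origin at the centre of its underside, z up the axis. The palest of the four: honey yellow. Starts upright on the green belt, whose top is at z = 0.003.
- glass_amber: Open straight-walled round glass tumbler, 60 mm outside diameter, 76 mm high, wall 3.5 mm, 120 to 200 g; origin at the centre of its underside, z up the axis. Second palest: orange amber. Starts upright on the green belt (top at z = 0.003).
- glass_brown: Open straight-walled round glass tumbler, 60 mm outside diameter, 76 mm high, wall 3.5 mm, 120 to 200 g; origin at the centre of its underside, z up the axis. Second darkest: mid brown. Starts upright on the green belt (top at z = 0.003).
- glass_dark: Open straight-walled round glass tumbler, 60 mm outside diameter, 76 mm high, wall 3.5 mm, 120 to 200 g; origin at the centre of its underside, z up the axis. The darkest of the four: very dark brown. Starts upright on the green belt (top at z = 0.003).
- ring_a: printed blue ring mark, 80 mm inside and 86 mm outside diameter, flat (no step), on the white top of the fixed viewing panel; origin at its centre, on the panel's top face, 18 mm above the bench (z = 0.018); its y axis runs along the row. The four rings stand in a straight row at 92 mm spacing. Outermost ring at the +y end of the row, next to one limit sample.
- ring_b: printed blue ring mark, 80 mm inside and 86 mm outside diameter, flat (no step), on the white top of the fixed viewing panel; origin at its centre, on the panel's top face, 18 mm above the bench (z = 0.018); its y axis runs along the row. The four rings stand in a straight row at 92 mm spacing. Second ring from the +y end.
- ring_c: printed blue ring mark, 80 mm inside and 86 mm outside diameter, flat (no step), on the white top of the fixed viewing panel; origin at its centre, on the panel's top face, 18 mm above the bench (z = 0.018); its y axis runs along the row. The four rings stand in a straight row at 92 mm spacing. Third ring from the +y end.
- ring_d: printed blue ring mark, 80 mm inside and 86 mm outside diameter, flat (no step), on the white top of the fixed viewing panel; origin at its centre, on the panel's top face, 18 mm above the bench (z = 0.018); its y axis runs along the row. The four rings stand in a straight row at 92 mm spacing. Outermost ring at the -y end of the row, next to the other limit sample.
- limit_pale: Open straight-walled round glass tumbler, 60 mm outside diameter, 76 mm high, wall 3.5 mm, 120 to 200 g; origin at the centre of its underside, z up the axis. Light limit sample: cream, almost clear, with a white paper label round its foot. Stands loose on the white panel about 92 mm beyond the outermost ring, at either end of the row.
- limit_black: Open straight-walled round glass tumbler, 60 mm outside diameter, 76 mm high, wall 3.5 mm, 120 to 200 g; origin at the centre of its underside, z up the axis. Dark limit sample: almost black, with a white paper label round its foot. Stands loose on the white panel about 92 mm beyond the outermost ring, at the other end of the row.

How it is judged (in metres and radians):
At the end, for the whole second after the job is handed in: Honey, amber, brown, dark stand in that order from the ring beside the pale limit sample to the ring beside the black one, each upright (0.1 rad), at rest, within 12 mm of its ring's centre and 5 mm of the panel's top; both limit samples upright within 12 mm of their start (((horizontal distance between limit_pale and ring_a below 0.14 m and horizontal distance between glass_honey and ring_a below 0.012 m and horizontal distance between glass_amber and ring_b below 0.012 m and horizontal distance between glass_brown and ring_c below 0.012 m and horizontal distance between glass_dark and ring_d below 0.012 m) or (horizontal distance between limit_pale and ring_d below 0.14 m and horizontal distance between glass_honey and ring_d below 0.012 m and horizontal distance between glass_amber and ring_c below 0.012 m and horizontal distance between glass_brown and ring_b below 0.012 m and horizontal distance between glass_dark and ring_a below 0.012 m)) and z of glass_honey in the frame of ring_a between -0.005 and 0.005 m and angle between each of glass_honey, glass_amber, glass_brown, glass_dark, limit_pale, limit_black's own z axis and vertical below 0.1 rad and linear speed of each of glass_honey, glass_amber, glass_brown, glass_dark below 0.02 m/s and z of glass_amber in the frame of ring_a between -0.005 and 0.005 m and z of glass_brown in the frame of ring_a between -0.005 and 0.005 m and z of glass_dark in the frame of ring_a between -0.005 and 0.005 m and distance of each of limit_pale, limit_black from where it was at the start of the episode below 0.012 m); the robot touches nothing.
It fails at once if a limit sample is shifted by more than 12 mm or tipped (distance of any of limit_pale, limit_black from where it was at the start of the episode above 0.012 m or angle between any of limit_pale, limit_black's own z axis and vertical above 0.3 rad).
It fails at once if a tumbler is knocked over (leans more than about 35 degrees) (angle between any of glass_honey, glass_amber, glass_brown, glass_dark's own z axis and vertical above 0.6 rad).
It fails at once if a tumbler is dropped (falls free, touching nothing, faster than 0.4 m/s: a fall of about 8 mm) ((contact force between glass_honey and anything else below 0.02 N and linear speed of glass_honey above 0.4 m/s) or (contact force between glass_amber and anything else below 0.02 N and linear speed of glass_amber above 0.4 m/s) or (contact force between glass_brown and anything else below 0.02 N and linear speed of glass_brown above 0.4 m/s) or (contact force between glass_dark and anything else below 0.02 N and linear speed of glass_dark above 0.4 m/s)).
It also fails if it takes over 120 s, if anything falls off the work surface, if the arm or the gripper's body presses on something with over 40 N, if the wrist force passes 120 N, or if a joint passes its speed limit or range.

### The arm

A 6-joint arm with a two-finger parallel gripper is mounted at the origin on the work surface. World frame = base frame: x ahead of the robot, y to its left, z up, the work surface at z = 0. Lengths are in mm, angles in rad, forces in N, time in s.
With the tool pointing down it reaches from about 300 to 775 mm from the base axis. Payload 14.6 kg.
Tool frame: the origin (TCP) lies midway between the tips of the shut fingers; the grasp point (between the pads) lies 19 mm behind it; z points along the fingers, y is the line along which they close (so a half turn about z gives the same grasp; the last joint's range is limited). The gripper opens to 94 mm and grips with 3 to 60 N. Pads are 16 mm wide; open, the fingers measure 119 mm over their backs; the gripper's body (75 mm by 177 mm) begins 78 mm behind the grasp point.
Start: joints at [1.033, 0.3, 1.521, -0, 1.321, -0.067], TCP at [249.475, 490.154, 205.446] pointing down, gripper open.
Joint ranges: [-3.03, 3.03], [-0.79, 2.21], [0.23, 2.52], [-1.04, 4.18], [0, 3.07], [-2.55, 2.55]. Speed limits (rad/s): [2.22, 2.22, 2.57, 3.14, 3.14, 3.14].

### API

Orientations are given as [roll, pitch, yaw] about the fixed x, y, z axes, in that order (R = Rz(yaw) Ry(pitch) Rx(roll)).
In Python, from cell import * gives the robot as it stands. The module is installed in compiled form; this text tells all that it offers.
- The arm moves only by the tool servo_tool, never from a script. Its argument "motion" is a list of rows, each an object of numbers: "wx", "wy", "wz": the turn, a rotation vector about the tool's x, y, z in units of 2 rad (1.0 is 2 rad); "dx", "dy", "dz": the shift along the tool's x, y, z in units of 10 cm (1.0 is 10 cm); "fingers": the closure, from -1 (fully open) to 1 (shut). In form: [{"wx": .., "wy": .., "wz": .., "dx": .., "dy": .., "dz": .., "fingers": ..}, ...]. A call has 1 to 10 rows; each row is the pose to reach, as a shift and turn from the pose commanded when the call began, along the tool's axes at that moment; what a row does not reach only later rows make up. A row lasts 1/10 s, in which the tool goes at most 50 mm and 8.59 degrees, less where a joint would pass 70% of its speed; a pose out of reach is approached as far as the arm can. A call with a number of a shift or a turn outside -1 to 1 is refused whole. A call with a gripper value outside its range is refused whole. The fingers move at their own pace and stop on an object; "newtons" is the grip in N (left out, the last holds). Time passes only in rows, so rows that repeat a pose let the fingers close. It gives the time, the measured TCP pose, the force, the opening and the grip force at its end, in the units of the state.
- read_state(): the state, without advancing time (a new reading comes with each control period).
- camera(name): name is "scene" or "top"; returns a dict with "image" (480x640x3 uint8, red, green, blue), "fx", "fy", "cx", "cy" (pixels), "R" (3x3) and "t" (3): a world point X has camera coordinates R X + t. Camera axes: x right, y down, z forward; pixel columns grow to the right and rows downward; lengths in mm; the calibration is good to about 2 mm. A picture is of the moment at which its call begins. There is no depth.
- sign_off(): hands the job in; it is judged then, once.
Trained networks look in a picture, given as the dict that the camera call returned (one of the last four; its "shot" number tells which), for a name from the list of things; names that differ only in an ending like _2 or _b are one class to them, and where a whole thing is asked for, a point or a joint stands for the part that bears it (a point fixed in the world has none). Each returns a list of dicts, best first, with "conf" (0 to 1); they miss things now and then, are a little off and sometimes report something else, mostly with a low value. They report only what shows in the picture. A call takes as long as a camera call.
- spot_in(query, picture): "location" ([column, row] in pixels, amid what is visible of it).
- trace(query, picture): "pixels" (480x640 bool, what is visible of it) and "location" ([column, row] in pixels, amid what is visible of it).
The state is a dict: "clock": time; "joints": joint angles; "qd": joint speeds; "effort": joint torques, N m; "eef_pos": TCP position; "eef_rot": TCP orientation; "wrist_force": force on the tool from outside, world axes, zero at the start; "moment": the same for the moment, N m; "finger_gap": finger opening in mm; "finger_force": force on a finger pad.
Only numpy, scipy, OpenCV 4.12 (cv2) and the standard library are available. Lean on these libraries where they do the work, as an engineer would, in place of code of your own. Each camera call takes 0.05 s, during which the arm holds its last target. There are 200 camera calls.

## Working session

There is one attempt and no reset: what is moved stays moved. The work goes in short steps, Python scripts to look and compute and a tool call to move; the robot and the scene stay as the last step left them, time stands still between calls to the robot, and variables do not carry over. Pictures are saved under pics/ and viewed, at most 14 in all, crops included, and the job is handed in when it is done.

Besides the shell and the picture viewer there is one more tool, called as name([rows], argument=value, ...), one row to a line, values as JSON. servo_tool: Moves the arm, as the interface text tells. Its arguments: {"type":"object","properties":{"motion":{"type":"array","items":{"type":"object","properties":{"wx":{"type":"number"},"wy":{"type":"number"},"wz":{"type":"number"},"dx":{"type":"number"},"dy":{"type":"number"},"dz":{"type":"number"},"fingers":{"type":"number"}}}},"newtons":{"type":"number"}},"required":["motion"]}

```bash
mkdir -p pics
python3 - <<'E'
from cell import *
import cv2
s=read_state();print({k:s[k] for k in('clock','eef_pos','eef_rot','finger_gap','joints')})
for n in('scene','top'):
    c=camera(n);cv2.imwrite(f'pics/{n}0.png',c['image'][:,:,::-1])
    print(n,c['fx'],c['cx'],c['cy'],c['R'],c['t'])
    for q in('glass_honey','glass_amber','glass_brown','glass_dark','ring_a','limit_pale','limit_black'):
        print(q,[(round(d['conf'],2),[round(float(v)) for v in d['location']]) for d in spot_in(q,c)][:6])
E
```

```text
{'clock': 0.0, 'eef_pos': array([249.33422983, 489.92778682, 204.88561285]), 'eef_rot': array([-3.14041197e+00, -7.77228560e-05,  2.67080083e+00]), 'finger_gap': 94.12690684249753, 'joints': array([ 1.03341030e+00,  3.00458048e-01,  1.52159972e+00, -1.05043269e-06,
        1.32071812e+00, -6.65939887e-02])}
scene 544.4434225114034 320.8478122653789 230.1654831997087 [[ 0.60839955  0.79348186 -0.01537948]
 [ 0.62057802 -0.48772697 -0.61400759]
 [-0.49470487  0.36401777 -0.78915027]] [-339.48896168 -305.59047647 1333.92666945]
glass_honey [(0.83, [319, 293])]
glass_amber [(0.65, [248, 347])]
glass_brown [(0.94, [376, 244])]
glass_dark [(0.76, [441, 221])]
ring_a [(0.92, [270, 239]), (0.84, [342, 190]), (0.63, [234, 265]), (0.57, [306, 216])]
limit_pale [(0.91, [182, 284])]
limit_black [(0.84, [369, 156])]
top 530.720554588159 326.2983096526199 248.95353206402046 [[-4.70731459e-04 -9.99660327e-01  2.60578022e-02]
 [-9.96408290e-01 -1.73763151e-03 -8.46610931e-02]
 [ 8.46776148e-02 -2.60040627e-02 -9.96069019e-01]] [ -1.247721   576.82525565 997.84643994]
glass_honey [(0.77, [361, 211]), (0.31, [263, 306])]
glass_amber [(0.61, [444, 201])]
glass_brown [(0.66, [293, 213])]
glass_dark [(0.93, [214, 199])]
ring_a [(0.92, [265, 304]), (0.7, [409, 293]), (0.66, [360, 296]), (0.55, [312, 296])]
limit_pale [(0.61, [459, 290])]
limit_black [(0.62, [214, 310])]
```

View pics/top0.png

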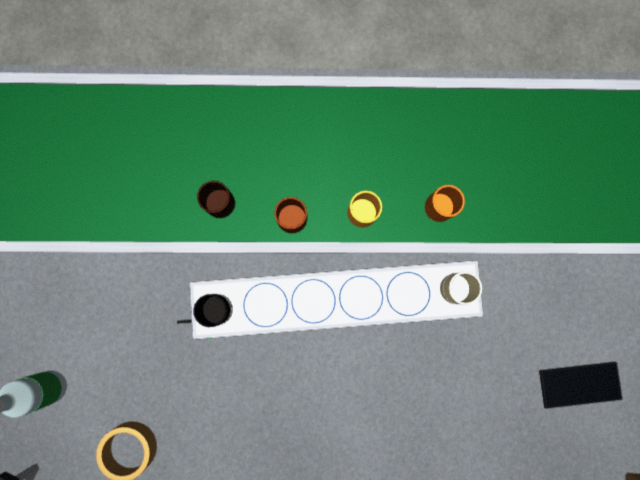

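View pics/scene0.png

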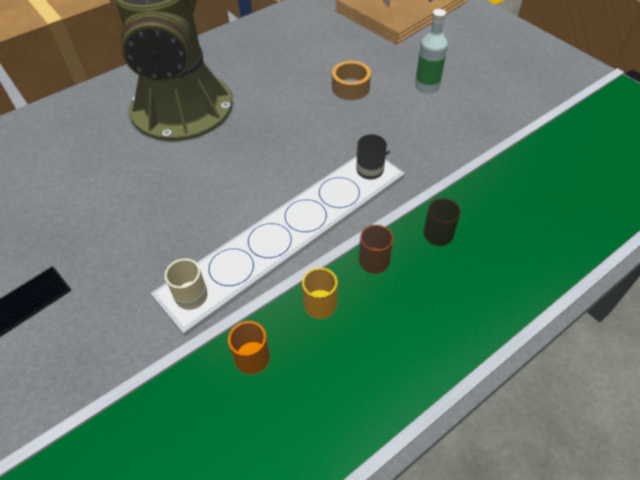

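```bash
cat > h.py <<'E'
from cell import *
import numpy as np, cv2
from scipy.optimize import minimize
Q=('glass_honey','glass_amber','glass_brown','glass_dark')
def proj(c,X):
    p=np.atleast_2d(X)@np.array(c['R']).T+np.array(c['t'])
    return np.c_[c['fx']*p[:,0]/p[:,2]+c['cx'],c['fy']*p[:,1]/p[:,2]+c['cy']]
def ray(c,uv,z):
    R,t=np.array(c['R']),np.array(c['t']);o=-R.T@t
    d=R.T@np.array([(uv[0]-c['cx'])/c['fx'],(uv[1]-c['cy'])/c['fy'],1]);return (o+d*(z-o[2])/d[2])[:2]
A=np.linspace(0,2*np.pi,60)
def cyl(c,x,y,z0):
    P=np.array([[x+30*np.cos(a),y+30*np.sin(a),z] for z in(z0,z0+76) for a in A])
    m=np.zeros((480,640),np.uint8)
    h=cv2.convexHull(proj(c,P).astype(np.float32))
    cv2.fillConvexPoly(m,np.round(h*16).astype(np.int32),1,cv2.LINE_8,4);return m>0
def find(q,c,z0):
    r=trace(q,c)
    if not r:return None
    m=r[0]['pixels'];f=lambda p:1-(m&cyl(c,*p,z0)).sum()/(m|cyl(c,*p,z0)).sum()
    s=ray(c,r[0]['location'],z0+38)
    o=minimize(f,s,method='Nelder-Mead',options=dict(initial_simplex=[s,s+[12,0],s+[0,12]],xatol=.2))
    return np.round(o.x,1),round(1-o.fun,2),round(r[0]['conf'],2)
def rings(c):
    hsv=cv2.cvtColor(c['image'],cv2.COLOR_RGB2HSV)
    out=[]
    for r in trace('ring_a',c):
        k=r['pixels'].astype(np.uint8)
        pts=cv2.findNonZero(k)
        if r['conf']<.3 or len(pts)<20: continue
        (u,v),ax,_=cv2.fitEllipse(cv2.convexHull(pts))
        out.append((np.round(ray(c,(u,v),18),1),np.round(ax,0),round(r['conf'],2)))
    return sorted(out,key=lambda o:-o[0][1])
E
python3 - <<'E'
from h import *
for n in('top','scene'):
    c=camera(n)
    for q in Q: print(n,q,find(q,c,3))
    for q in('limit_pale','limit_black'): print(n,q,find(q,c,18))
    for r in rings(c):print(r)
E
```

```text
top glass_honey (array([651.5, -71.5]), np.float64(0.97), 0.81)
top glass_amber (array([ 663.9, -225.2]), np.float64(0.9), 0.9)
top glass_brown (array([638.5,  65.3]), np.float64(0.88), 0.67)
top glass_dark (array([669.7, 207.7]), np.float64(0.91), 0.89)
top limit_pale (array([ 502.5, -248.7]), np.float64(0.96), 0.91)
top limit_black (array([463.1, 207. ]), np.float64(0.95), 0.71)
(array([471.7, 115.4]), array([45., 46.]), 0.77)
(array([478.3,  24.1]), array([44., 44.]), 0.71)
(array([485.7, -66.5]), array([43., 43.]), 0.82)
(array([ 492.3, -159.7]), array([44., 45.]), 0.69)
scene glass_honey (array([652.2, -74.7]), np.float64(0.96), 0.94)
scene glass_amber (array([ 663. , -228.4]), np.float64(0.92), 0.68)
scene glass_brown (array([640.1,  62.5]), np.float64(0.95), 0.74)
scene glass_dark (array([668.8, 207.1]), np.float64(0.95), 0.85)
scene limit_pale (array([ 503.8, -252.9]), np.float64(0.91), 0.97)
scene limit_black (array([465.1, 202.6]), np.float64(0.89), 0.95)
(array([472.7, 112.3]), array([31., 41.]), 0.81)
(array([479. ,  20.1]), array([34., 43.]), 0.97)
(array([486.2, -71.1]), array([35., 43.]), 0.84)
(array([ 493.7, -164. ]), array([38., 46.]), 0.66)
```

servo_tool([
  {"wz":0.55,"fingers":-1},
  {"wz":0.55,"fingers":-1},
  {"wz":0.55,"fingers":-1},
  {"wz":0.55,"fingers":-1},
  {"wz":0.55,"fingers":-1},
  {"wz":0.55,"fingers":-1},
  {"wz":0.55,"fingers":-1},
  {"wz":0.55,"fingers":-1},
  {"wz":0.55,"fingers":-1},
  {"wz":0.55,"fingers":-1},
], newtons=15)

```text
schema error: expected keys wx, wy, wz, dx, dy, dz, fingers
```

servo_tool([
  {"wx":0,"wy":0,"wz":0.55,"dx":0,"dy":0,"dz":0,"fingers":-1},
  {"wx":0,"wy":0,"wz":0.55,"dx":0,"dy":0,"dz":0,"fingers":-1},
  {"wx":0,"wy":0,"wz":0.55,"dx":0,"dy":0,"dz":0,"fingers":-1},
  {"wx":0,"wy":0,"wz":0.55,"dx":0,"dy":0,"dz":0,"fingers":-1},
  {"wx":0,"wy":0,"wz":0.55,"dx":0,"dy":0,"dz":0,"fingers":-1},
  {"wx":0,"wy":0,"wz":0.55,"dx":0,"dy":0,"dz":0,"fingers":-1},
  {"wx":0,"wy":0,"wz":0.55,"dx":0,"dy":0,"dz":0,"fingers":-1},
  {"wx":0,"wy":0,"wz":0.55,"dx":0,"dy":0,"dz":0,"fingers":-1},
  {"wx":0,"wy":0,"wz":0.55,"dx":0,"dy":0,"dz":0,"fingers":-1},
  {"wx":0,"wy":0,"wz":0.55,"dx":0,"dy":0,"dz":0,"fingers":-1},
], newtons=15)

```text
clock: 2.6
eef_pos: [249.5, 490.1, 205.4]
eef_rot: [-3.142, 0.0, 1.573]
wrist_force: [-0.7, -1.0, -0.0]
finger_gap: 94.0
finger_force: 0.0
```

servo_tool([
  {"wx":0,"wy":0,"wz":0,"dx":-0.7,"dy":1,"dz":0,"fingers":-1},
  {"wx":0,"wy":0,"wz":0,"dx":-0.7,"dy":1,"dz":0,"fingers":-1},
  {"wx":0,"wy":0,"wz":0,"dx":-0.7,"dy":1,"dz":0,"fingers":-1},
])

```text
clock: 2.9
eef_pos: [351.8, 418.2, 205.4]
eef_rot: [3.141, 0.0, 1.571]
wrist_force: [-0.2, 0.7, 0.9]
finger_gap: 94.2
finger_force: 0.0
```

servo_tool([
  {"wx":0,"wy":0,"wz":0,"dx":-0.7,"dy":1,"dz":0,"fingers":-1},
  {"wx":0,"wy":0,"wz":0,"dx":-0.7,"dy":1,"dz":0,"fingers":-1},
  {"wx":0,"wy":0,"wz":0,"dx":-0.7,"dy":1,"dz":0,"fingers":-1},
])

```text
clock: 3.2
eef_pos: [452.0, 347.8, 205.4]
eef_rot: [3.141, 0.0, 1.57]
wrist_force: [-0.9, -0.2, 1.1]
finger_gap: 94.2
finger_force: 0.0
```

servo_tool([
  {"wx":0,"wy":0,"wz":0,"dx":-0.7,"dy":1,"dz":0,"fingers":-1},
  {"wx":0,"wy":0,"wz":0,"dx":-0.7,"dy":1,"dz":0,"fingers":-1},
  {"wx":0,"wy":0,"wz":0,"dx":-0.7,"dy":1,"dz":0,"fingers":-1},
])

```text
clock: 3.5
eef_pos: [552.0, 277.5, 205.1]
eef_rot: [3.142, 0.0, 1.57]
wrist_force: [-0.4, 1.3, 0.1]
finger_gap: 94.3
finger_force: 0.0
```

servo_tool([
  {"wx":0,"wy":0,"wz":0,"dx":-0.73,"dy":1,"dz":0,"fingers":-1},
  {"wx":0,"wy":0,"wz":0,"dx":-0.73,"dy":1,"dz":0,"fingers":-1},
  {"wx":0,"wy":0,"wz":0,"dx":-0.73,"dy":1,"dz":0,"fingers":-1},
  {"wx":0,"wy":0,"wz":0,"dx":-0.73,"dy":1,"dz":0,"fingers":-1},
  {"wx":0,"wy":0,"wz":0,"dx":-0.73,"dy":1,"dz":0,"fingers":-1},
  {"wx":0,"wy":0,"wz":0,"dx":-0.73,"dy":1,"dz":0,"fingers":-1},
])

```text
clock: 4.1
eef_pos: [648.8, 208.0, 205.6]
eef_rot: [-3.142, -0.0, 1.572]
wrist_force: [-0.9, 0.6, -0.2]
finger_gap: 94.2
finger_force: 0.0
```

servo_tool([
  {"wx":0,"wy":0,"wz":0,"dx":-0.01,"dy":0.2,"dz":0,"fingers":-1},
  {"wx":0,"wy":0,"wz":0,"dx":-0.01,"dy":0.2,"dz":0.4,"fingers":-1},
  {"wx":0,"wy":0,"wz":0,"dx":-0.01,"dy":0.2,"dz":0.8,"fingers":-1},
  {"wx":0,"wy":0,"wz":0,"dx":-0.01,"dy":0.2,"dz":1,"fingers":-1},
  {"wx":0,"wy":0,"wz":0,"dx":-0.01,"dy":0.2,"dz":1,"fingers":-1},
  {"wx":0,"wy":0,"wz":0,"dx":-0.01,"dy":0.2,"dz":1,"fingers":-1},
])

```text
clock: 4.7
eef_pos: [669.5, 207.0, 106.9]
eef_rot: [3.14, -0.0, 1.572]
wrist_force: [0.9, 0.5, 0.7]
finger_gap: 94.0
finger_force: 0.0
```

servo_tool([
  {"wx":0,"wy":0,"wz":0,"dx":0,"dy":0,"dz":0.2,"fingers":-1},
  {"wx":0,"wy":0,"wz":0,"dx":0,"dy":0,"dz":0.4,"fingers":-1},
  {"wx":0,"wy":0,"wz":0,"dx":0,"dy":0,"dz":0.6,"fingers":-1},
  {"wx":0,"wy":0,"wz":0,"dx":0,"dy":0,"dz":0.74,"fingers":-1},
  {"wx":0,"wy":0,"wz":0,"dx":0,"dy":0,"dz":0.74,"fingers":-1},
  {"wx":0,"wy":0,"wz":0,"dx":0,"dy":0,"dz":0.74,"fingers":-1},
])

```text
clock: 5.3
eef_pos: [670.1, 206.5, 33.0]
eef_rot: [3.14, -0.0, 1.571]
wrist_force: [0.7, -0.4, 0.5]
finger_gap: 93.9
finger_force: 0.0
```

Run:
```python
from h import *
print(read_state()['eef_pos'],read_state()['wrist_force'])
c=camera('scene');cv2.imwrite('pics/g1.png',cv2.resize(c['image'][120:300,330:570,::-1],None,fx=3,fy=3))
```

```text
[670.06992086 206.45134423  32.9771437 ] [ 0.70006375 -0.3592875   0.474908  ]
```

View pics/g1.png

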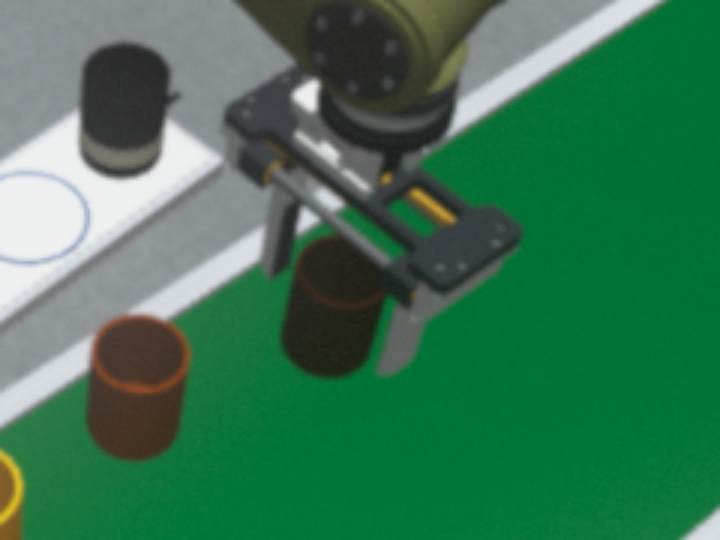

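servo_tool([
  {"wx":0,"wy":0,"wz":0,"dx":0,"dy":0,"dz":0,"fingers":-0.2},
  {"wx":0,"wy":0,"wz":0,"dx":0,"dy":0,"dz":0,"fingers":-0.3},
  {"wx":0,"wy":0,"wz":0,"dx":0,"dy":0,"dz":0,"fingers":0},
  {"wx":0,"wy":0,"wz":0,"dx":0,"dy":0,"dz":0,"fingers":0.5},
  {"wx":0,"wy":0,"wz":0,"dx":0,"dy":0,"dz":0,"fingers":1},
  {"wx":0,"wy":0,"wz":0,"dx":0,"dy":0,"dz":0,"fingers":1},
  {"wx":0,"wy":0,"wz":0,"dx":0,"dy":0,"dz":0,"fingers":1},
  {"wx":0,"wy":0,"wz":0,"dx":0,"dy":0,"dz":0,"fingers":1},
  {"wx":0,"wy":0,"wz":0,"dx":0,"dy":0,"dz":0,"fingers":1},
  {"wx":0,"wy":0,"wz":0,"dx":0,"dy":0,"dz":0,"fingers":1},
], newtons=20)

```text
clock: 6.35
eef_pos: [669.5, 206.2, 31.5]
eef_rot: [3.142, 0.0, 1.571]
wrist_force: [-0.7, 0.0, 2.3]
finger_gap: 59.6
finger_force: 19.8
```

servo_tool([
  {"wx":0,"wy":0,"wz":0,"dx":0,"dy":0,"dz":-0.1,"fingers":1},
  {"wx":0,"wy":0,"wz":0,"dx":0,"dy":0,"dz":-0.3,"fingers":1},
  {"wx":0,"wy":0,"wz":0,"dx":0,"dy":0,"dz":-0.5,"fingers":1},
  {"wx":0,"wy":0,"wz":0,"dx":0,"dy":0,"dz":-0.7,"fingers":1},
  {"wx":0,"wy":0,"wz":0,"dx":0,"dy":0,"dz":-0.9,"fingers":1},
  {"wx":0,"wy":0,"wz":0,"dx":0,"dy":0,"dz":-1,"fingers":1},
  {"wx":0,"wy":0,"wz":0,"dx":0,"dy":0,"dz":-1,"fingers":1},
])

```text
clock: 7.05
eef_pos: [670.0, 206.3, 133.1]
eef_rot: [3.139, -0.001, 1.571]
wrist_force: [-0.4, 0.6, -1.1]
finger_gap: 59.8
finger_force: 19.8
```

servo_tool([
  {"wx":0,"wy":0,"wz":0,"dx":-0.1,"dy":-0.2,"dz":0,"fingers":1},
  {"wx":0,"wy":0,"wz":0,"dx":-0.3,"dy":-0.5,"dz":0,"fingers":1},
  {"wx":0,"wy":0,"wz":0,"dx":-0.6,"dy":-0.8,"dz":0,"fingers":1},
  {"wx":0,"wy":0,"wz":0,"dx":-0.92,"dy":-0.99,"dz":0,"fingers":1},
])

```text
clock: 7.45
eef_pos: [568.1, 113.6, 130.1]
eef_rot: [-3.139, 0.0, 1.572]
wrist_force: [1.4, -0.2, -0.2]
finger_gap: 59.4
finger_force: 19.8
```

servo_tool([
  {"wx":0,"wy":0,"wz":0,"dx":0,"dy":-0.3,"dz":0,"fingers":1},
  {"wx":0,"wy":0,"wz":0,"dx":0,"dy":-0.6,"dz":0,"fingers":1},
  {"wx":0,"wy":0,"wz":0,"dx":0,"dy":-0.8,"dz":0,"fingers":1},
  {"wx":0,"wy":0,"wz":0,"dx":0,"dy":-0.92,"dz":0,"fingers":1},
  {"wx":0,"wy":0,"wz":0,"dx":0,"dy":-0.98,"dz":0,"fingers":1},
  {"wx":0,"wy":0,"wz":0,"dx":0,"dy":-0.98,"dz":0,"fingers":1},
  {"wx":0,"wy":0,"wz":0,"dx":0,"dy":-0.98,"dz":0,"fingers":1},
])

```text
clock: 8.15
eef_pos: [472.8, 114.1, 131.2]
eef_rot: [-3.141, 0.0, 1.571]
wrist_force: [0.3, -0.6, -1.7]
finger_gap: 59.1
finger_force: 19.8
```

Run:
```python
from h import *
s=read_state();print(s['eef_pos'],s['finger_gap'])
c=camera('top');print(find('glass_dark',c,s['eef_pos'][2]-28.5));c=camera('scene');print(find('glass_dark',c,s['eef_pos'][2]-28.5))
cv2.imwrite('pics/g2.png',c['image'][:,:,::-1])
```

```text
[472.83197734 114.13692776 131.20192884] 59.0951203944967
None
(array([472.7, 112.7]), np.float64(0.65), 0.63)
```

View pics/g2.png

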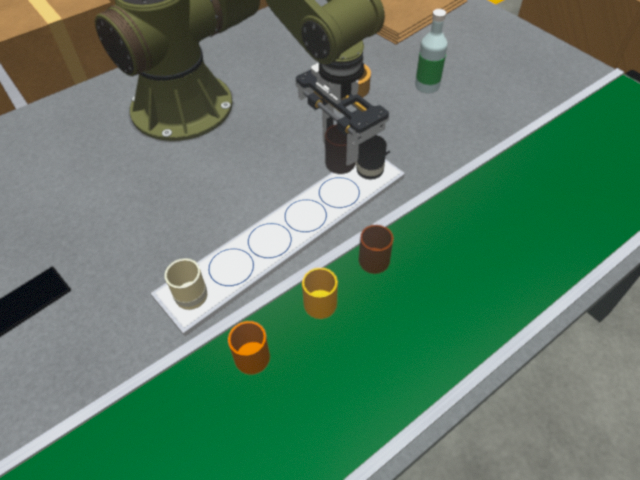

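servo_tool([
  {"wx":0,"wy":0,"wz":0,"dx":0,"dy":0,"dz":0.2,"fingers":1},
  {"wx":0,"wy":0,"wz":0,"dx":0,"dy":0,"dz":0.4,"fingers":1},
  {"wx":0,"wy":0,"wz":0,"dx":0,"dy":0,"dz":0.6,"fingers":1},
  {"wx":0,"wy":0,"wz":0,"dx":0,"dy":0,"dz":0.75,"fingers":1},
  {"wx":0,"wy":0,"wz":0,"dx":0,"dy":0,"dz":0.8,"fingers":1},
  {"wx":0,"wy":0,"wz":0,"dx":0,"dy":0,"dz":0.82,"fingers":1},
  {"wx":0,"wy":0,"wz":0,"dx":0,"dy":0,"dz":0.83,"fingers":1},
  {"wx":0,"wy":0,"wz":0,"dx":0,"dy":0,"dz":0.84,"fingers":1},
  {"wx":0,"wy":0,"wz":0,"dx":0,"dy":0,"dz":0.845,"fingers":1},
  {"wx":0,"wy":0,"wz":0,"dx":0,"dy":0,"dz":0.85,"fingers":1},
])

```text
clock: 9.35
eef_pos: [472.7, 114.2, 46.8]
eef_rot: [3.141, -0.0, 1.571]
wrist_force: [0.8, -0.7, -1.5]
finger_gap: 59.2
finger_force: 19.8
```

servo_tool([
  {"wx":0,"wy":0,"wz":0,"dx":0,"dy":0,"dz":0,"fingers":1},
  {"wx":0,"wy":0,"wz":0,"dx":0,"dy":0,"dz":0,"fingers":1},
])

```text
clock: 9.55
eef_pos: [472.5, 114.2, 46.6]
eef_rot: [3.141, -0.0, 1.571]
wrist_force: [-0.6, -1.0, -1.2]
finger_gap: 59.1
finger_force: 19.8
```

servo_tool([
  {"wx":0,"wy":0,"wz":0,"dx":0,"dy":0,"dz":0.005,"fingers":1},
  {"wx":0,"wy":0,"wz":0,"dx":0,"dy":0,"dz":0.01,"fingers":1},
  {"wx":0,"wy":0,"wz":0,"dx":0,"dy":0,"dz":0.01,"fingers":1},
  {"wx":0,"wy":0,"wz":0,"dx":0,"dy":0,"dz":0.01,"fingers":1},
])

```text
clock: 9.95
eef_pos: [472.6, 114.2, 46.4]
eef_rot: [3.141, -0.0, 1.571]
wrist_force: [-6.2, -0.8, 13.2]
finger_gap: 59.4
finger_force: 19.8
```

servo_tool([
  {"wx":0,"wy":0,"wz":0,"dx":0,"dy":0,"dz":-0.005,"fingers":1},
  {"wx":0,"wy":0,"wz":0,"dx":0,"dy":0,"dz":-0.005,"fingers":-0.3},
  {"wx":0,"wy":0,"wz":0,"dx":0,"dy":0,"dz":-0.005,"fingers":-0.4},
  {"wx":0,"wy":0,"wz":0,"dx":0,"dy":0,"dz":-0.005,"fingers":-0.7},
  {"wx":0,"wy":0,"wz":0,"dx":0,"dy":0,"dz":-0.005,"fingers":-1},
  {"wx":0,"wy":0,"wz":0,"dx":0,"dy":0,"dz":-0.005,"fingers":-1},
  {"wx":0,"wy":0,"wz":0,"dx":0,"dy":0,"dz":-0.005,"fingers":-1},
  {"wx":0,"wy":0,"wz":0,"dx":0,"dy":0,"dz":-0.005,"fingers":-1},
])

```text
clock: 10.75
eef_pos: [472.5, 114.2, 45.9]
eef_rot: [-3.142, 0.0, 1.571]
wrist_force: [-0.8, -0.4, 0.0]
finger_gap: 94.0
finger_force: 0.0
```

servo_tool([
  {"wx":0,"wy":0,"wz":0,"dx":0,"dy":0,"dz":-0.1,"fingers":-1},
  {"wx":0,"wy":0,"wz":0,"dx":0,"dy":0,"dz":-0.3,"fingers":-1},
  {"wx":0,"wy":0,"wz":0,"dx":0,"dy":0,"dz":-0.6,"fingers":-1},
  {"wx":0,"wy":0,"wz":0,"dx":0,"dy":0,"dz":-0.9,"fingers":-1},
  {"wx":0,"wy":0,"wz":0,"dx":0,"dy":0,"dz":-1,"fingers":-1},
])

```text
clock: 11.25
eef_pos: [473.5, 114.4, 149.3]
eef_rot: [3.137, -0.001, 1.571]
wrist_force: [0.6, 0.1, -0.3]
finger_gap: 94.2
finger_force: 0.0
```

servo_tool([
  {"wx":0,"wy":0,"wz":0,"dx":-0.1,"dy":0.4,"dz":0,"fingers":-1},
  {"wx":0,"wy":0,"wz":0,"dx":-0.3,"dy":0.8,"dz":0,"fingers":-1},
  {"wx":0,"wy":0,"wz":0,"dx":-0.5,"dy":1,"dz":0,"fingers":-1},
  {"wx":0,"wy":0,"wz":0,"dx":-0.5,"dy":1,"dz":0,"fingers":-1},
])

```text
clock: 11.65
eef_pos: [573.9, 62.0, 145.0]
eef_rot: [-3.141, 0.0, 1.569]
wrist_force: [-0.1, -0.3, 1.3]
finger_gap: 94.1
finger_force: 0.0
```

servo_tool([
  {"wx":0,"wy":0,"wz":0,"dx":0,"dy":0.4,"dz":0,"fingers":-1},
  {"wx":0,"wy":0,"wz":0,"dx":0,"dy":0.66,"dz":0,"fingers":-1},
  {"wx":0,"wy":0,"wz":0,"dx":0,"dy":0.66,"dz":0,"fingers":-1},
  {"wx":0,"wy":0,"wz":0,"dx":0,"dy":0.66,"dz":0,"fingers":-1},
  {"wx":0,"wy":0,"wz":0,"dx":0,"dy":0.66,"dz":0,"fingers":-1},
])

```text
clock: 12.15
eef_pos: [637.5, 64.5, 145.9]
eef_rot: [-3.141, -0.0, 1.571]
wrist_force: [0.3, -0.7, -0.6]
finger_gap: 94.0
finger_force: 0.0
```

Run:
```python
from h import *
for n in('top','scene'):
    c=camera(n);print(n,find('glass_dark',c,18),find('glass_brown',c,3),find('limit_black',c,18))
```

```text
top None (array([652. , -71.6]), np.float64(0.9), 0.51) (array([463. , 206.9]), np.float64(0.77), 0.66)
scene (array([473.6, 113.3]), np.float64(0.82), 0.96) None (array([463.6, 209.5]), np.float64(0.08), 0.71)
```

servo_tool([
  {"wx":0,"wy":0,"wz":0,"dx":0,"dy":0.01,"dz":0.3,"fingers":-1},
  {"wx":0,"wy":0,"wz":0,"dx":0,"dy":0.01,"dz":0.5,"fingers":-1},
  {"wx":0,"wy":0,"wz":0,"dx":0,"dy":0.01,"dz":0.7,"fingers":-1},
  {"wx":0,"wy":0,"wz":0,"dx":0,"dy":0.01,"dz":0.7,"fingers":-1},
])

```text
clock: 12.95
eef_pos: [638.1, 64.1, 73.2]
eef_rot: [-3.137, 0.0, 1.571]
wrist_force: [-0.8, 0.0, 0.2]
finger_gap: 93.9
finger_force: 0.0
```

servo_tool([
  {"wx":0,"wy":0,"wz":0,"dx":0,"dy":0,"dz":0.2,"fingers":-1},
  {"wx":0,"wy":0,"wz":0,"dx":0,"dy":0,"dz":0.35,"fingers":-1},
  {"wx":0,"wy":0,"wz":0,"dx":0,"dy":0,"dz":0.44,"fingers":-1},
  {"wx":0,"wy":0,"wz":0,"dx":0,"dy":0,"dz":0.44,"fingers":-1},
  {"wx":0,"wy":0,"wz":0,"dx":0,"dy":0,"dz":0.44,"fingers":-1},
])

```text
clock: 13.45
eef_pos: [639.8, 64.2, 32.6]
eef_rot: [3.141, -0.0, 1.571]
wrist_force: [0.3, -0.5, 0.8]
finger_gap: 93.8
finger_force: 0.0
```

servo_tool([
  {"wx":0,"wy":0,"wz":0,"dx":0,"dy":0,"dz":0,"fingers":-0.2},
  {"wx":0,"wy":0,"wz":0,"dx":0,"dy":0,"dz":0,"fingers":-0.3},
  {"wx":0,"wy":0,"wz":0,"dx":0,"dy":0,"dz":0,"fingers":0},
  {"wx":0,"wy":0,"wz":0,"dx":0,"dy":0,"dz":0,"fingers":0.5},
  {"wx":0,"wy":0,"wz":0,"dx":0,"dy":0,"dz":0,"fingers":1},
  {"wx":0,"wy":0,"wz":0,"dx":0,"dy":0,"dz":0,"fingers":1},
  {"wx":0,"wy":0,"wz":0,"dx":0,"dy":0,"dz":0,"fingers":1},
  {"wx":0,"wy":0,"wz":0,"dx":0,"dy":0,"dz":0,"fingers":1},
  {"wx":0,"wy":0,"wz":0,"dx":0,"dy":0,"dz":0,"fingers":1},
  {"wx":0,"wy":0,"wz":0,"dx":0,"dy":0,"dz":0,"fingers":1},
])

```text
clock: 14.45
eef_pos: [639.5, 64.1, 32.0]
eef_rot: [3.142, 0.0, 1.571]
wrist_force: [-0.2, -0.4, 2.2]
finger_gap: 58.8
finger_force: 19.9
```

servo_tool([
  {"wx":0,"wy":0,"wz":0,"dx":0,"dy":0,"dz":-0.1,"fingers":1},
  {"wx":0,"wy":0,"wz":0,"dx":0,"dy":0,"dz":-0.3,"fingers":1},
  {"wx":0,"wy":0,"wz":0,"dx":0,"dy":0,"dz":-0.5,"fingers":1},
  {"wx":0,"wy":0,"wz":0,"dx":0,"dy":0,"dz":-0.7,"fingers":1},
  {"wx":0,"wy":0,"wz":0,"dx":0,"dy":0,"dz":-0.9,"fingers":1},
  {"wx":0,"wy":0,"wz":0,"dx":0,"dy":0,"dz":-1,"fingers":1},
  {"wx":0,"wy":0,"wz":0,"dx":0,"dy":0,"dz":-1,"fingers":1},
  {"wx":0,"wy":0,"wz":0,"dx":0,"dy":0,"dz":-1,"fingers":1},
])

```text
clock: 15.25
eef_pos: [639.2, 64.1, 131.2]
eef_rot: [-3.141, 0.0, 1.571]
wrist_force: [-0.1, 0.9, -1.2]
finger_gap: 58.7
finger_force: 19.9
```

servo_tool([
  {"wx":0,"wy":0,"wz":0,"dx":-0.1,"dy":-0.2,"dz":0,"fingers":1},
  {"wx":0,"wy":0,"wz":0,"dx":-0.2,"dy":-0.5,"dz":0,"fingers":1},
  {"wx":0,"wy":0,"wz":0,"dx":-0.35,"dy":-0.8,"dz":0,"fingers":1},
  {"wx":0,"wy":0,"wz":0,"dx":-0.42,"dy":-1,"dz":0,"fingers":1},
])

```text
clock: 15.65
eef_pos: [537.3, 21.4, 130.6]
eef_rot: [-3.139, 0.0, 1.57]
wrist_force: [1.0, 0.0, -2.0]
finger_gap: 59.1
finger_force: 19.9
```

servo_tool([
  {"wx":0,"wy":0,"wz":0,"dx":0,"dy":-0.25,"dz":0,"fingers":1},
  {"wx":0,"wy":0,"wz":0,"dx":0,"dy":-0.45,"dz":0,"fingers":1},
  {"wx":0,"wy":0,"wz":0,"dx":0,"dy":-0.57,"dz":0,"fingers":1},
  {"wx":0,"wy":0,"wz":0,"dx":0,"dy":-0.61,"dz":0,"fingers":1},
  {"wx":0,"wy":0,"wz":0,"dx":0,"dy":-0.61,"dz":0,"fingers":1},
  {"wx":0,"wy":0,"wz":0,"dx":0,"dy":-0.61,"dz":0,"fingers":1},
])

```text
clock: 16.25
eef_pos: [478.9, 22.1, 131.7]
eef_rot: [-3.141, -0.0, 1.571]
wrist_force: [0.6, -0.5, -1.3]
finger_gap: 58.9
finger_force: 19.9
```

servo_tool([
  {"wx":0,"wy":0,"wz":0,"dx":0,"dy":0,"dz":0.2,"fingers":1},
  {"wx":0,"wy":0,"wz":0,"dx":0,"dy":0,"dz":0.4,"fingers":1},
  {"wx":0,"wy":0,"wz":0,"dx":0,"dy":0,"dz":0.6,"fingers":1},
  {"wx":0,"wy":0,"wz":0,"dx":0,"dy":0,"dz":0.75,"fingers":1},
  {"wx":0,"wy":0,"wz":0,"dx":0,"dy":0,"dz":0.8,"fingers":1},
  {"wx":0,"wy":0,"wz":0,"dx":0,"dy":0,"dz":0.82,"fingers":1},
  {"wx":0,"wy":0,"wz":0,"dx":0,"dy":0,"dz":0.83,"fingers":1},
  {"wx":0,"wy":0,"wz":0,"dx":0,"dy":0,"dz":0.84,"fingers":1},
  {"wx":0,"wy":0,"wz":0,"dx":0,"dy":0,"dz":0.845,"fingers":1},
  {"wx":0,"wy":0,"wz":0,"dx":0,"dy":0,"dz":0.85,"fingers":1},
])

```text
clock: 17.25
eef_pos: [478.7, 22.2, 47.3]
eef_rot: [3.141, -0.0, 1.571]
wrist_force: [-0.7, 0.2, -1.1]
finger_gap: 59.0
finger_force: 19.9
```

servo_tool([
  {"wx":0,"wy":0,"wz":0,"dx":0,"dy":0,"dz":0.005,"fingers":1},
  {"wx":0,"wy":0,"wz":0,"dx":0,"dy":0,"dz":0.005,"fingers":1},
  {"wx":0,"wy":0,"wz":0,"dx":0,"dy":0,"dz":0.005,"fingers":1},
])

```text
clock: 17.55
eef_pos: [478.7, 22.1, 47.0]
eef_rot: [3.141, 0.0, 1.571]
wrist_force: [-2.2, 0.2, 5.3]
finger_gap: 59.1
finger_force: 19.9
```

Contact; release and rise.

servo_tool([
  {"wx":0,"wy":0,"wz":0,"dx":0,"dy":0,"dz":0,"fingers":-0.3},
  {"wx":0,"wy":0,"wz":0,"dx":0,"dy":0,"dz":0,"fingers":-0.4},
  {"wx":0,"wy":0,"wz":0,"dx":0,"dy":0,"dz":0,"fingers":-0.7},
  {"wx":0,"wy":0,"wz":0,"dx":0,"dy":0,"dz":0,"fingers":-1},
  {"wx":0,"wy":0,"wz":0,"dx":0,"dy":0,"dz":0,"fingers":-1},
  {"wx":0,"wy":0,"wz":0,"dx":0,"dy":0,"dz":0,"fingers":-1},
  {"wx":0,"wy":0,"wz":0,"dx":0,"dy":0,"dz":0,"fingers":-1},
])

```text
clock: 18.25
eef_pos: [478.5, 22.2, 46.4]
eef_rot: [-3.142, 0.0, 1.571]
wrist_force: [0.7, 0.9, -0.1]
finger_gap: 93.8
finger_force: 0.0
```

servo_tool([
  {"wx":0,"wy":0,"wz":0,"dx":0,"dy":0,"dz":-0.1,"fingers":-1},
  {"wx":0,"wy":0,"wz":0,"dx":0,"dy":0,"dz":-0.3,"fingers":-1},
  {"wx":0,"wy":0,"wz":0,"dx":0,"dy":0,"dz":-0.6,"fingers":-1},
  {"wx":0,"wy":0,"wz":0,"dx":0,"dy":0,"dz":-0.9,"fingers":-1},
  {"wx":0,"wy":0,"wz":0,"dx":0,"dy":0,"dz":-1,"fingers":-1},
  {"wx":0,"wy":0,"wz":0,"dx":0,"dy":0,"dz":-1,"fingers":-1},
])

```text
clock: 18.85
eef_pos: [479.1, 22.1, 147.8]
eef_rot: [3.139, 0.0, 1.571]
wrist_force: [-1.0, -0.4, -0.4]
finger_gap: 94.1
finger_force: 0.0
```

servo_tool([
  {"wx":0,"wy":0,"wz":0,"dx":-0.3,"dy":0.4,"dz":0,"fingers":-1},
  {"wx":0,"wy":0,"wz":0,"dx":-0.6,"dy":0.8,"dz":0,"fingers":-1},
  {"wx":0,"wy":0,"wz":0,"dx":-0.95,"dy":1,"dz":0,"fingers":-1},
  {"wx":0,"wy":0,"wz":0,"dx":-0.95,"dy":1,"dz":0,"fingers":-1},
])

```text
clock: 19.25
eef_pos: [579.3, -76.1, 143.9]
eef_rot: [-3.139, -0.0, 1.568]
wrist_force: [0.8, 0.3, -0.6]
finger_gap: 93.7
finger_force: 0.0
```

servo_tool([
  {"wx":0,"wy":0,"wz":0,"dx":0,"dy":0.4,"dz":0,"fingers":-1},
  {"wx":0,"wy":0,"wz":0,"dx":0,"dy":0.74,"dz":0,"fingers":-1},
  {"wx":0,"wy":0,"wz":0,"dx":0,"dy":0.74,"dz":0.2,"fingers":-1},
  {"wx":0,"wy":0,"wz":0,"dx":0,"dy":0.74,"dz":0.4,"fingers":-1},
  {"wx":0,"wy":0,"wz":0,"dx":0,"dy":0.74,"dz":0.5,"fingers":-1},
  {"wx":0,"wy":0,"wz":0,"dx":0,"dy":0.74,"dz":0.5,"fingers":-1},
  {"wx":0,"wy":0,"wz":0,"dx":0,"dy":0.74,"dz":0.5,"fingers":-1},
])

```text
clock: 19.95
eef_pos: [652.5, -72.7, 96.9]
eef_rot: [3.141, 0.0, 1.571]
wrist_force: [0.0, 0.4, 0.7]
finger_gap: 93.7
finger_force: 0.0
```

Run:
```python
from h import *
print(read_state()['eef_pos'])
for n in('top','scene'):
    c=camera(n);print(n,[(q,find(q,c,18)) for q in('glass_dark','glass_brown')],find('glass_honey',c,3),find('limit_black',c,18))
cv2.imwrite('pics/g3.png',c['image'][:,:,::-1])
```

```text
[652.49596455 -72.66205184  96.89358568]
top [('glass_dark', None), ('glass_brown', (array([480.4,  29.1]), np.float64(0.56), 0.84))] None (array([462. , 207.1]), np.float64(0.93), 0.8)
scene [('glass_dark', (array([483. , 121.1]), np.float64(0.24), 0.81)), ('glass_brown', None)] (array([652.5, -77.8]), np.float64(0.82), 0.75) None
```

View pics/g3.png

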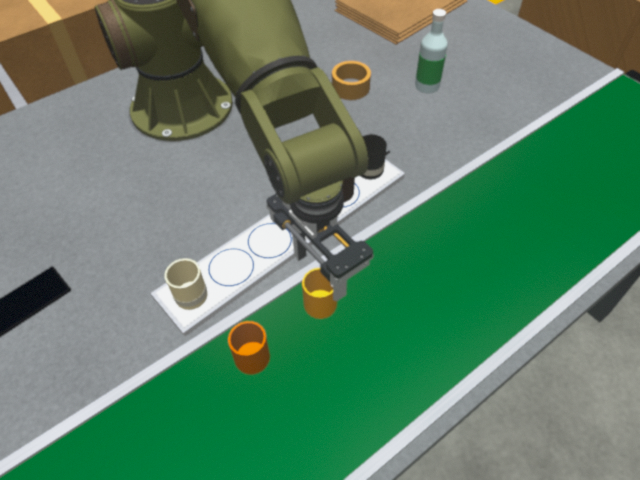

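servo_tool([
  {"wx":0,"wy":0,"wz":0,"dx":0,"dy":0,"dz":0.2,"fingers":-1},
  {"wx":0,"wy":0,"wz":0,"dx":0,"dy":0,"dz":0.4,"fingers":-1},
  {"wx":0,"wy":0,"wz":0,"dx":0,"dy":0,"dz":0.6,"fingers":-1},
  {"wx":0,"wy":0,"wz":0,"dx":0,"dy":0,"dz":0.645,"fingers":-1},
  {"wx":0,"wy":0,"wz":0,"dx":0,"dy":0,"dz":0.645,"fingers":-1},
  {"wx":0,"wy":0,"wz":0,"dx":0,"dy":0,"dz":0.645,"fingers":-1},
])

```text
clock: 21.05
eef_pos: [653.0, -72.9, 33.1]
eef_rot: [3.14, 0.0, 1.571]
wrist_force: [-0.4, 0.0, 1.8]
finger_gap: 94.0
finger_force: 0.0
```

servo_tool([
  {"wx":0,"wy":0,"wz":0,"dx":0,"dy":0,"dz":0,"fingers":-0.2},
  {"wx":0,"wy":0,"wz":0,"dx":0,"dy":0,"dz":0,"fingers":-0.3},
  {"wx":0,"wy":0,"wz":0,"dx":0,"dy":0,"dz":0,"fingers":0},
  {"wx":0,"wy":0,"wz":0,"dx":0,"dy":0,"dz":0,"fingers":0.5},
  {"wx":0,"wy":0,"wz":0,"dx":0,"dy":0,"dz":0,"fingers":1},
  {"wx":0,"wy":0,"wz":0,"dx":0,"dy":0,"dz":0,"fingers":1},
  {"wx":0,"wy":0,"wz":0,"dx":0,"dy":0,"dz":0,"fingers":1},
  {"wx":0,"wy":0,"wz":0,"dx":0,"dy":0,"dz":0,"fingers":1},
  {"wx":0,"wy":0,"wz":0,"dx":0,"dy":0,"dz":0,"fingers":1},
  {"wx":0,"wy":0,"wz":0,"dx":0,"dy":0,"dz":0,"fingers":1},
])

```text
clock: 22.05
eef_pos: [652.5, -72.8, 32.1]
eef_rot: [-3.142, 0.0, 1.571]
wrist_force: [-2.2, 0.9, 3.0]
finger_gap: 58.9
finger_force: 20.0
```

servo_tool([
  {"wx":0,"wy":0,"wz":0,"dx":0,"dy":0,"dz":-0.1,"fingers":1},
  {"wx":0,"wy":0,"wz":0,"dx":0,"dy":0,"dz":-0.3,"fingers":1},
  {"wx":0,"wy":0,"wz":0,"dx":0,"dy":0,"dz":-0.5,"fingers":1},
  {"wx":0,"wy":0,"wz":0,"dx":0,"dy":0,"dz":-0.7,"fingers":1},
  {"wx":0,"wy":0,"wz":0,"dx":0,"dy":0,"dz":-0.9,"fingers":1},
  {"wx":0,"wy":0,"wz":0,"dx":0,"dy":0,"dz":-1,"fingers":1},
  {"wx":0,"wy":0,"wz":0,"dx":0,"dy":0,"dz":-1,"fingers":1},
  {"wx":0,"wy":0,"wz":0,"dx":0,"dy":0,"dz":-1,"fingers":1},
])

```text
clock: 22.85
eef_pos: [652.2, -72.8, 131.1]
eef_rot: [-3.141, -0.0, 1.571]
wrist_force: [-0.4, -1.0, -2.3]
finger_gap: 58.3
finger_force: 20.0
```

servo_tool([
  {"wx":0,"wy":0,"wz":0,"dx":-0.1,"dy":-0.2,"dz":0,"fingers":1},
  {"wx":0,"wy":0,"wz":0,"dx":-0.3,"dy":-0.5,"dz":0,"fingers":1},
  {"wx":0,"wy":0,"wz":0,"dx":-0.6,"dy":-0.8,"dz":0,"fingers":1},
  {"wx":0,"wy":0,"wz":0,"dx":-0.89,"dy":-1,"dz":0,"fingers":1},
])

```text
clock: 23.25
eef_pos: [550.4, -162.3, 130.7]
eef_rot: [-3.139, -0.001, 1.571]
wrist_force: [0.6, -0.4, -1.5]
finger_gap: 58.6
finger_force: 20.0
```

servo_tool([
  {"wx":0,"wy":0,"wz":0,"dx":0,"dy":-0.25,"dz":0,"fingers":1},
  {"wx":0,"wy":0,"wz":0,"dx":0,"dy":-0.45,"dz":0,"fingers":1},
  {"wx":0,"wy":0,"wz":0,"dx":0,"dy":-0.55,"dz":0,"fingers":1},
  {"wx":0,"wy":0,"wz":0,"dx":0,"dy":-0.59,"dz":0,"fingers":1},
  {"wx":0,"wy":0,"wz":0,"dx":0,"dy":-0.59,"dz":0,"fingers":1},
  {"wx":0,"wy":0,"wz":0,"dx":0,"dy":-0.59,"dz":0,"fingers":1},
])

```text
clock: 23.85
eef_pos: [494.1, -161.7, 131.8]
eef_rot: [3.142, -0.0, 1.571]
wrist_force: [1.0, 0.2, -1.6]
finger_gap: 58.3
finger_force: 20.0
```

servo_tool([
  {"wx":0,"wy":0,"wz":0,"dx":0,"dy":0,"dz":0.2,"fingers":1},
  {"wx":0,"wy":0,"wz":0,"dx":0,"dy":0,"dz":0.4,"fingers":1},
  {"wx":0,"wy":0,"wz":0,"dx":0,"dy":0,"dz":0.6,"fingers":1},
  {"wx":0,"wy":0,"wz":0,"dx":0,"dy":0,"dz":0.75,"fingers":1},
  {"wx":0,"wy":0,"wz":0,"dx":0,"dy":0,"dz":0.8,"fingers":1},
  {"wx":0,"wy":0,"wz":0,"dx":0,"dy":0,"dz":0.82,"fingers":1},
  {"wx":0,"wy":0,"wz":0,"dx":0,"dy":0,"dz":0.83,"fingers":1},
  {"wx":0,"wy":0,"wz":0,"dx":0,"dy":0,"dz":0.84,"fingers":1},
  {"wx":0,"wy":0,"wz":0,"dx":0,"dy":0,"dz":0.845,"fingers":1},
  {"wx":0,"wy":0,"wz":0,"dx":0,"dy":0,"dz":0.85,"fingers":1},
])

```text
clock: 24.85
eef_pos: [493.6, -161.9, 47.3]
eef_rot: [3.141, 0.0, 1.571]
wrist_force: [0.5, -0.4, -2.1]
finger_gap: 58.4
finger_force: 20.0
```

servo_tool([
  {"wx":0,"wy":0,"wz":0,"dx":0,"dy":0,"dz":0.005,"fingers":1},
  {"wx":0,"wy":0,"wz":0,"dx":0,"dy":0,"dz":0.005,"fingers":1},
  {"wx":0,"wy":0,"wz":0,"dx":0,"dy":0,"dz":0.005,"fingers":1},
])

```text
clock: 25.15
eef_pos: [493.6, -161.9, 47.0]
eef_rot: [3.141, 0.0, 1.571]
wrist_force: [-2.6, 0.1, 6.2]
finger_gap: 58.4
finger_force: 20.0
```

servo_tool([
  {"wx":0,"wy":0,"wz":0,"dx":0,"dy":0,"dz":0,"fingers":-0.3},
  {"wx":0,"wy":0,"wz":0,"dx":0,"dy":0,"dz":0,"fingers":-0.4},
  {"wx":0,"wy":0,"wz":0,"dx":0,"dy":0,"dz":0,"fingers":-0.7},
  {"wx":0,"wy":0,"wz":0,"dx":0,"dy":0,"dz":0,"fingers":-1},
  {"wx":0,"wy":0,"wz":0,"dx":0,"dy":0,"dz":0,"fingers":-1},
  {"wx":0,"wy":0,"wz":0,"dx":0,"dy":0,"dz":0,"fingers":-1},
  {"wx":0,"wy":0,"wz":0,"dx":0,"dy":0,"dz":0,"fingers":-1},
])

```text
clock: 25.85
eef_pos: [493.5, -161.9, 46.4]
eef_rot: [-3.142, 0.0, 1.571]
wrist_force: [0.5, 0.6, -0.7]
finger_gap: 94.0
finger_force: 0.0
```

servo_tool([
  {"wx":0,"wy":0,"wz":0,"dx":0,"dy":0,"dz":-0.1,"fingers":-1},
  {"wx":0,"wy":0,"wz":0,"dx":0,"dy":0,"dz":-0.3,"fingers":-1},
  {"wx":0,"wy":0,"wz":0,"dx":0,"dy":0,"dz":-0.6,"fingers":-1},
  {"wx":0,"wy":0,"wz":0,"dx":0,"dy":0,"dz":-0.9,"fingers":-1},
  {"wx":0,"wy":0,"wz":0,"dx":0,"dy":0,"dz":-1,"fingers":-1},
  {"wx":0,"wy":0,"wz":0,"dx":0,"dy":0,"dz":-1,"fingers":-1},
])

```text
clock: 26.45
eef_pos: [494.0, -162.1, 147.8]
eef_rot: [3.139, 0.001, 1.571]
wrist_force: [0.0, 0.4, -0.5]
finger_gap: 94.1
finger_force: 0.0
```

servo_tool([
  {"wx":0,"wy":0,"wz":0,"dx":-0.2,"dy":0.4,"dz":0,"fingers":-1},
  {"wx":0,"wy":0,"wz":0,"dx":-0.4,"dy":0.8,"dz":0,"fingers":-1},
  {"wx":0,"wy":0,"wz":0,"dx":-0.65,"dy":1,"dz":0,"fingers":-1},
  {"wx":0,"wy":0,"wz":0,"dx":-0.65,"dy":1,"dz":0,"fingers":-1},
])

```text
clock: 26.85
eef_pos: [594.2, -228.7, 143.4]
eef_rot: [-3.139, -0.001, 1.569]
wrist_force: [-1.0, -0.5, 0.6]
finger_gap: 93.7
finger_force: 0.0
```

servo_tool([
  {"wx":0,"wy":0,"wz":0,"dx":0,"dy":0.4,"dz":0,"fingers":-1},
  {"wx":0,"wy":0,"wz":0,"dx":0,"dy":0.7,"dz":0,"fingers":-1},
  {"wx":0,"wy":0,"wz":0,"dx":0,"dy":0.7,"dz":0.2,"fingers":-1},
  {"wx":0,"wy":0,"wz":0,"dx":0,"dy":0.7,"dz":0.4,"fingers":-1},
  {"wx":0,"wy":0,"wz":0,"dx":0,"dy":0.7,"dz":0.5,"fingers":-1},
  {"wx":0,"wy":0,"wz":0,"dx":0,"dy":0.7,"dz":0.5,"fingers":-1},
  {"wx":0,"wy":0,"wz":0,"dx":0,"dy":0.7,"dz":0.5,"fingers":-1},
])

```text
clock: 27.55
eef_pos: [663.4, -226.8, 97.0]
eef_rot: [3.141, 0.0, 1.571]
wrist_force: [0.5, 0.7, 0.9]
finger_gap: 94.4
finger_force: 0.0
```

Run:
```python
from h import *
print(read_state()['eef_pos'])
for n in('top','scene'):
    c=camera(n);print(n,[(q,find(q,c,18)) for q in('glass_dark','glass_brown','glass_honey')],find('glass_amber',c,3),find('limit_black',c,18))
    cv2.imwrite(f'pics/g4{n}.png',c['image'][:,:,::-1])
```

```text
[ 663.44469619 -226.79876999   96.95842124]
top [('glass_dark', (array([474.1, 116.1]), np.float64(0.94), 0.77)), ('glass_brown', (array([479.2,  24.1]), np.float64(0.93), 0.97)), ('glass_honey', (array([ 501.9, -136. ]), np.float64(0.33), 0.95))] (array([ 661.9, -217.8]), np.float64(0.44), 0.98) (array([462.6, 208.5]), np.float64(0.94), 0.84)
scene [('glass_dark', (array([473.5, 113.5]), np.float64(0.89), 0.96)), ('glass_brown', (array([478.1,  22.8]), np.float64(0.94), 0.94)), ('glass_honey', None)] (array([ 664. , -228.7]), np.float64(0.4), 0.62) (array([463.3, 204.2]), np.float64(0.92), 0.97)
```

View pics/g4scene.png

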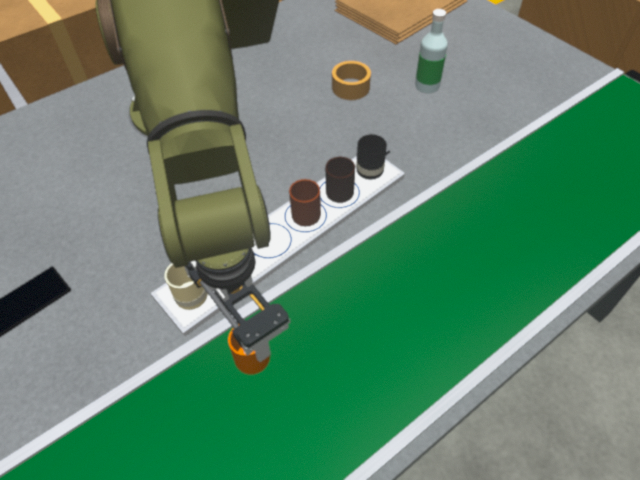

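Dark and brown are centred in their rings; the gripper is over the amber glass.

servo_tool([
  {"wx":0,"wy":0,"wz":0,"dx":0,"dy":0,"dz":0.2,"fingers":-1},
  {"wx":0,"wy":0,"wz":0,"dx":0,"dy":0,"dz":0.4,"fingers":-1},
  {"wx":0,"wy":0,"wz":0,"dx":0,"dy":0,"dz":0.6,"fingers":-1},
  {"wx":0,"wy":0,"wz":0,"dx":0,"dy":0,"dz":0.645,"fingers":-1},
  {"wx":0,"wy":0,"wz":0,"dx":0,"dy":0,"dz":0.645,"fingers":-1},
  {"wx":0,"wy":0,"wz":0,"dx":0,"dy":0,"dz":0.645,"fingers":-1},
])

```text
clock: 28.75
eef_pos: [664.0, -227.0, 33.2]
eef_rot: [3.14, 0.001, 1.571]
wrist_force: [0.7, 0.7, 0.1]
finger_gap: 93.6
finger_force: 0.0
```

servo_tool([
  {"wx":0,"wy":0,"wz":0,"dx":0,"dy":0,"dz":0,"fingers":-0.2},
  {"wx":0,"wy":0,"wz":0,"dx":0,"dy":0,"dz":0,"fingers":-0.3},
  {"wx":0,"wy":0,"wz":0,"dx":0,"dy":0,"dz":0,"fingers":0},
  {"wx":0,"wy":0,"wz":0,"dx":0,"dy":0,"dz":0,"fingers":0.5},
  {"wx":0,"wy":0,"wz":0,"dx":0,"dy":0,"dz":0,"fingers":1},
  {"wx":0,"wy":0,"wz":0,"dx":0,"dy":0,"dz":0,"fingers":1},
  {"wx":0,"wy":0,"wz":0,"dx":0,"dy":0,"dz":0,"fingers":1},
  {"wx":0,"wy":0,"wz":0,"dx":0,"dy":0,"dz":0,"fingers":1},
  {"wx":0,"wy":0,"wz":0,"dx":0,"dy":0,"dz":0,"fingers":1},
  {"wx":0,"wy":0,"wz":0,"dx":0,"dy":0,"dz":0,"fingers":1},
])

```text
clock: 29.75
eef_pos: [663.5, -226.9, 32.1]
eef_rot: [3.141, 0.0, 1.571]
wrist_force: [-1.2, -0.4, 2.9]
finger_gap: 60.8
finger_force: 20.0
```

servo_tool([
  {"wx":0,"wy":0,"wz":0,"dx":0,"dy":0,"dz":-0.1,"fingers":1},
  {"wx":0,"wy":0,"wz":0,"dx":0,"dy":0,"dz":-0.3,"fingers":1},
  {"wx":0,"wy":0,"wz":0,"dx":0,"dy":0,"dz":-0.5,"fingers":1},
  {"wx":0,"wy":0,"wz":0,"dx":0,"dy":0,"dz":-0.7,"fingers":1},
  {"wx":0,"wy":0,"wz":0,"dx":0,"dy":0,"dz":-0.9,"fingers":1},
  {"wx":0,"wy":0,"wz":0,"dx":0,"dy":0,"dz":-1,"fingers":1},
  {"wx":0,"wy":0,"wz":0,"dx":0,"dy":0,"dz":-1,"fingers":1},
  {"wx":0,"wy":0,"wz":0,"dx":0,"dy":0,"dz":-1,"fingers":1},
])

```text
clock: 30.55
eef_pos: [663.2, -226.7, 131.0]
eef_rot: [-3.141, -0.0, 1.571]
wrist_force: [-1.1, -0.0, -1.3]
finger_gap: 61.0
finger_force: 20.0
```

servo_tool([
  {"wx":0,"wy":0,"wz":0,"dx":0.2,"dy":-0.1,"dz":0,"fingers":1},
  {"wx":0,"wy":0,"wz":0,"dx":0.5,"dy":-0.3,"dz":0,"fingers":1},
  {"wx":0,"wy":0,"wz":0,"dx":0.8,"dy":-0.55,"dz":0,"fingers":1},
  {"wx":0,"wy":0,"wz":0,"dx":1,"dy":-0.8,"dz":0,"fingers":1},
])

```text
clock: 30.95
eef_pos: [581.9, -125.0, 130.4]
eef_rot: [-3.139, -0.001, 1.572]
wrist_force: [0.7, 0.2, -1.1]
finger_gap: 60.7
finger_force: 20.0
```

servo_tool([
  {"wx":0,"wy":0,"wz":0,"dx":0.2,"dy":-0.3,"dz":0,"fingers":1},
  {"wx":0,"wy":0,"wz":0,"dx":0.4,"dy":-0.6,"dz":0,"fingers":1},
  {"wx":0,"wy":0,"wz":0,"dx":0.53,"dy":-0.85,"dz":0,"fingers":1},
  {"wx":0,"wy":0,"wz":0,"dx":0.58,"dy":-0.94,"dz":0,"fingers":1},
  {"wx":0,"wy":0,"wz":0,"dx":0.58,"dy":-0.97,"dz":0,"fingers":1},
  {"wx":0,"wy":0,"wz":0,"dx":0.58,"dy":-0.97,"dz":0,"fingers":1},
  {"wx":0,"wy":0,"wz":0,"dx":0.58,"dy":-0.97,"dz":0,"fingers":1},
])

```text
clock: 31.65
eef_pos: [487.1, -69.4, 131.7]
eef_rot: [-3.141, 0.0, 1.57]
wrist_force: [0.3, 0.4, -1.0]
finger_gap: 60.3
finger_force: 20.0
```

Run:
```python
from h import *
z=read_state()['eef_pos'];print(z)
for n in('top','scene'):
    c=camera(n);print(n,[(q,find(q,c,18)) for q in('glass_dark','glass_brown','glass_honey','limit_pale')],find('glass_amber',c,z[2]-29))
```

```text
[487.13574856 -69.36046341 131.7213868 ]
top [('glass_dark', (array([473.7, 115.9]), np.float64(0.95), 0.66)), ('glass_brown', (array([479.2,  25.2]), np.float64(0.88), 0.7)), ('glass_honey', None), ('limit_pale', (array([ 502.6, -248.5]), np.float64(0.84), 0.88))] None
scene [('glass_dark', (array([473.3, 113.5]), np.float64(0.89), 0.58)), ('glass_brown', (array([482.2,  20. ]), np.float64(0.84), 0.92)), ('glass_honey', (array([ 493.8, -163.2]), np.float64(0.93), 0.93)), ('limit_pale', (array([ 502.1, -251.9]), np.float64(0.95), 0.9))] (array([488.8, -71.9]), np.float64(0.52), 0.57)
```

servo_tool([
  {"wx":0,"wy":0,"wz":0,"dx":0,"dy":-0.01,"dz":0.2,"fingers":1},
  {"wx":0,"wy":0,"wz":0,"dx":0,"dy":-0.01,"dz":0.4,"fingers":1},
  {"wx":0,"wy":0,"wz":0,"dx":0,"dy":-0.01,"dz":0.6,"fingers":1},
  {"wx":0,"wy":0,"wz":0,"dx":0,"dy":-0.01,"dz":0.75,"fingers":1},
  {"wx":0,"wy":0,"wz":0,"dx":0,"dy":-0.01,"dz":0.8,"fingers":1},
  {"wx":0,"wy":0,"wz":0,"dx":0,"dy":-0.01,"dz":0.82,"fingers":1},
  {"wx":0,"wy":0,"wz":0,"dx":0,"dy":-0.01,"dz":0.83,"fingers":1},
  {"wx":0,"wy":0,"wz":0,"dx":0,"dy":-0.01,"dz":0.84,"fingers":1},
  {"wx":0,"wy":0,"wz":0,"dx":0,"dy":-0.01,"dz":0.845,"fingers":1},
  {"wx":0,"wy":0,"wz":0,"dx":0,"dy":-0.01,"dz":0.85,"fingers":1},
])

```text
clock: 33.25
eef_pos: [485.7, -68.9, 47.3]
eef_rot: [3.141, 0.0, 1.571]
wrist_force: [-0.2, -0.6, -1.6]
finger_gap: 60.7
finger_force: 20.0
```

servo_tool([
  {"wx":0,"wy":0,"wz":0,"dx":0,"dy":0,"dz":0.005,"fingers":1},
  {"wx":0,"wy":0,"wz":0,"dx":0,"dy":0,"dz":0.005,"fingers":1},
  {"wx":0,"wy":0,"wz":0,"dx":0,"dy":0,"dz":0.005,"fingers":1},
])

```text
clock: 33.55
eef_pos: [485.6, -68.9, 47.0]
eef_rot: [3.141, 0.0, 1.571]
wrist_force: [-2.4, 0.9, 4.9]
finger_gap: 60.5
finger_force: 20.0
```

servo_tool([
  {"wx":0,"wy":0,"wz":0,"dx":0,"dy":0,"dz":0,"fingers":-0.3},
  {"wx":0,"wy":0,"wz":0,"dx":0,"dy":0,"dz":0,"fingers":-0.4},
  {"wx":0,"wy":0,"wz":0,"dx":0,"dy":0,"dz":0,"fingers":-0.7},
  {"wx":0,"wy":0,"wz":0,"dx":0,"dy":0,"dz":0,"fingers":-1},
  {"wx":0,"wy":0,"wz":0,"dx":0,"dy":0,"dz":0,"fingers":-1},
  {"wx":0,"wy":0,"wz":0,"dx":0,"dy":0,"dz":0,"fingers":-1},
  {"wx":0,"wy":0,"wz":0,"dx":0,"dy":0,"dz":0,"fingers":-1},
])

```text
clock: 34.25
eef_pos: [485.5, -68.8, 46.4]
eef_rot: [3.142, 0.0, 1.571]
wrist_force: [-0.4, 0.1, -0.1]
finger_gap: 93.9
finger_force: 0.0
```

servo_tool([
  {"wx":0,"wy":0,"wz":0,"dx":0,"dy":0,"dz":-0.1,"fingers":-1},
  {"wx":0,"wy":0,"wz":0,"dx":0,"dy":0,"dz":-0.3,"fingers":-1},
  {"wx":0,"wy":0,"wz":0,"dx":0,"dy":0,"dz":-0.6,"fingers":-1},
  {"wx":0,"wy":0,"wz":0,"dx":0,"dy":0,"dz":-0.9,"fingers":-1},
  {"wx":0,"wy":0,"wz":0,"dx":0,"dy":0,"dz":-1,"fingers":-1},
  {"wx":0,"wy":0,"wz":0,"dx":0,"dy":0,"dz":-1,"fingers":-1},
])

```text
clock: 34.85
eef_pos: [486.0, -69.0, 147.8]
eef_rot: [3.139, 0.001, 1.571]
wrist_force: [-0.4, -0.2, -0.4]
finger_gap: 93.8
finger_force: 0.0
```

servo_tool([
  {"wx":0,"wy":0,"wz":0,"dx":0,"dy":-0.6,"dz":-1,"fingers":-1},
  {"wx":0,"wy":0,"wz":0,"dx":0,"dy":-0.6,"dz":-1,"fingers":-1},
  {"wx":0,"wy":0,"wz":0,"dx":0,"dy":-0.6,"dz":-1,"fingers":-1},
  {"wx":0,"wy":0,"wz":0,"dx":0,"dy":-0.6,"dz":-1,"fingers":-1},
  {"wx":0,"wy":0,"wz":0,"dx":0,"dy":-0.6,"dz":-1,"fingers":-1},
])

```text
clock: 35.35
eef_pos: [425.4, -68.8, 244.9]
eef_rot: [-3.14, -0.0, 1.571]
wrist_force: [-0.9, 0.5, -0.4]
finger_gap: 94.0
finger_force: 0.0
```

servo_tool([
  {"wx":0,"wy":0,"wz":0,"dx":1,"dy":-0.2,"dz":-0.2,"fingers":-1},
  {"wx":0,"wy":0,"wz":0,"dx":1,"dy":-0.2,"dz":-0.2,"fingers":-1},
  {"wx":0,"wy":0,"wz":0,"dx":1,"dy":-0.2,"dz":-0.2,"fingers":-1},
  {"wx":0,"wy":0,"wz":0,"dx":1,"dy":-0.2,"dz":-0.2,"fingers":-1},
])

```text
clock: 35.75
eef_pos: [405.5, 32.1, 264.9]
eef_rot: [-3.139, 0.0, 1.573]
wrist_force: [-0.3, -0.8, 0.2]
finger_gap: 94.0
finger_force: 0.0
```

servo_tool([
  {"wx":0,"wy":0,"wz":0,"dx":1,"dy":0,"dz":0,"fingers":-1},
  {"wx":0,"wy":0,"wz":0,"dx":1,"dy":0,"dz":0,"fingers":-1},
  {"wx":0,"wy":0,"wz":0,"dx":1,"dy":0,"dz":0,"fingers":-1},
  {"wx":0,"wy":0,"wz":0,"dx":1,"dy":0,"dz":0,"fingers":-1},
])

```text
clock: 36.15
eef_pos: [405.7, 130.8, 265.0]
eef_rot: [-3.139, 0.001, 1.572]
wrist_force: [-0.0, -0.6, 0.1]
finger_gap: 94.1
finger_force: 0.0
```

Run:
```python
from h import *
print(read_state()['eef_pos'])
for n in('top','scene'):
    c=camera(n)
    for q in Q+('limit_pale','limit_black'): print(n,q,find(q,c,18))
    cv2.imwrite(f'pics/end{n}.png',c['image'][:,:,::-1])
```

```text
[405.67130344 130.84779018 264.97637987]
top glass_honey (array([ 493.8, -160.9]), np.float64(0.96), 0.73)
top glass_amber (array([486. , -68.1]), np.float64(0.93), 0.61)
top glass_brown (array([479.7,  23.9]), np.float64(0.9), 0.86)
top glass_dark (array([474.3, 111.3]), np.float64(0.67), 0.89)
top limit_pale None
top limit_black None
scene glass_honey (array([ 492.5, -164. ]), np.float64(0.9), 0.79)
scene glass_amber (array([485.4, -70.4]), np.float64(0.91), 0.56)
scene glass_brown (array([481.1,  20.5]), np.float64(0.96), 0.77)
scene glass_dark (array([475.2, 111.8]), np.float64(0.93), 0.82)
scene limit_pale (array([ 502. , -251.9]), np.float64(0.95), 0.79)
scene limit_black (array([463.2, 204.3]), np.float64(0.94), 0.62)
```

View pics/endscene.png

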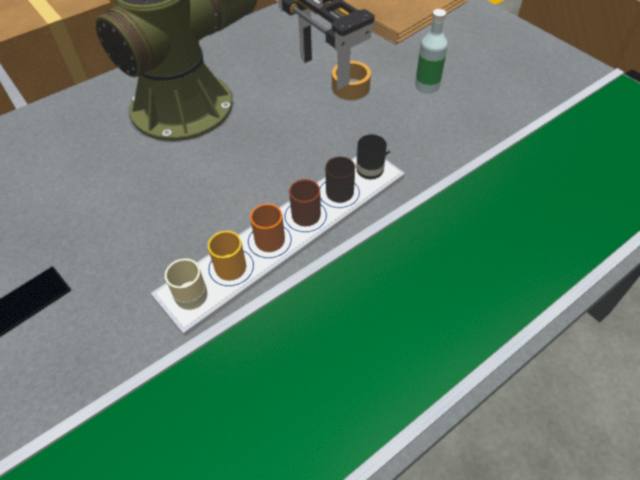

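View pics/endtop.png

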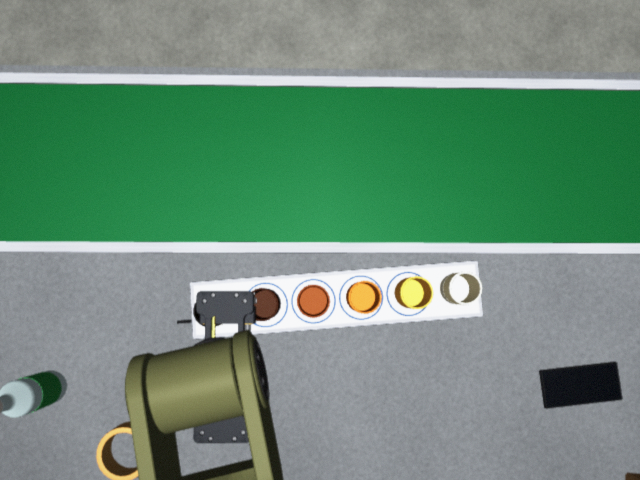

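Both views show the row in order cream, honey, amber, brown, dark, black, each glass upright in its ring (scene columns about 227, 267, 305 and 340), with the limit samples unmoved and the arm clear.

```bash
python3 -c "
from cell import *
print(sign_off())"
```

```text
the job is handed in; nothing more can be done
None
```

All four tumblers stand upright in their rings, honey, amber, brown, dark from the cream limit sample to the black one, each within about 3 mm of its ring's centre by camera. Both limit samples are unmoved and the job was handed in at about 36 s; the hand-in returned no verdict.

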